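# Clear the plaster offcut down the waste chute

### The job

On the trimming ledge lies one plain offcut of yellow dental stone among two finished tooth models. Without lifting it, push the offcut off the ledge's far lip so that it drops into the waste chute and comes to rest in the bottom of it; leave both models where they are.

Things in the scene. Friction and masses are not known exactly. Their poses are not given: they have to be found in the camera images.
- station: Fixed ledge and chute in one. Origin on the table under the middle of the lip; x level across the lip into the chute, away from the robot; y along the lip; z up. Ledge: flat rimless grey top 140 mm high, x -170 to 0, y -210 to 210 mm. Chute: open steel hopper, mouth x 0 to 133, y -205 to 205 mm, far rim 134 mm high, sloping in to a green catch bin, x 0 to 101 mm, floor 6 mm above the table.
- offcut: Piece to clear: plain toothless slab of yellow dental stone, 40 (x) x 62 (y) mm, 14 mm thick, with a rough step (28 x 50 mm) on top, 25 mm high in all. Origin: centre of its underside. Loose, 55 to 115 g. Starts flat on the ledge, centre 60 to 80 mm back from the lip, turned up to 29 degrees from the station's axes, at the middle or about 120 mm to either side.
- pink_model: Bystander, to be left alone: a finished tooth model, white plaster base 54 x 60 mm and 14 mm thick with a pink gum arch and ivory teeth, 34 mm high in all. Origin: centre of its underside. Loose, in another of the three places on the ledge.
- stone_model: Bystander, to be left alone: a tooth model all in yellow stone like the offcut, but with a base 54 x 60 mm and a horseshoe arch of teeth, 34 mm high. Origin: centre of its underside. Loose, in the remaining place on the ledge.
There are look-alikes about, which are no part of the job. Leave any black or purple look-alike of the offcut alone.

How it is judged:
At the end, for the whole second after the job is handed in: The offcut rests still inside the chute, its origin less than 80 mm above the table, and both models stand within 15 mm of where they started (x of offcut in the frame of station between 0 and 0.115 m and y of offcut in the frame of station between -0.205 and 0.205 m and z of offcut in the frame of station below 0.08 m and linear speed of offcut below 0.02 m/s and distance of each of pink_model, stone_model from where it was at the start of the episode below 0.015 m); the robot touches nothing.
It fails at once if the offcut is lifted more than 20 mm above the ledge top (z of offcut in the frame of station above 0.16 m).
It fails at once if the pink model is shifted more than 15 mm or tipped more than 20 degrees (distance of pink_model from where it was at the start of the episode above 0.015 m or angle between pink_model's own z axis and vertical above 0.35 rad).
It fails at once if the stone model is shifted more than 15 mm or tipped more than 20 degrees (distance of stone_model from where it was at the start of the episode above 0.015 m or angle between stone_model's own z axis and vertical above 0.35 rad).
It also fails if it takes over 32 s, if anything falls off the work surface, if the arm or the gripper's body presses on something with over 40 N, if the wrist force passes 120 N, or if a joint passes its speed limit or range.

### The arm

A 6-joint arm with a two-finger parallel gripper is mounted at the origin on the work surface. World frame = base frame: x ahead of the robot, y to its left, z up, the work surface at z = 0. Lengths are in m, angles in rad, forces in N, time in s.
With the tool pointing down it reaches from about 0.35 to 0.775 m from the base axis. Payload 7.3 kg.
Tool frame: the origin (TCP) lies at the very end of the fingers, on their centre line; the grasp point (between the pads) lies 19 mm behind it; z points along the fingers, y is the line along which they close (so a half turn about z gives the same grasp; the last joint's range is limited). The gripper opens to 92 mm and grips with 3 to 60 N. Pads are 19 mm wide; open, the fingers measure 130 mm over their backs; the gripper's body (75 mm by 190 mm) begins 47 mm behind the grasp point.
Start: joints at [-1.359, 0.342, 1.524, -0, 1.275, -0.146], TCP at [0.184, -0.492, 0.227] pointing down, gripper open.
Joint ranges: [-2.53, 2.53], [-0.77, 2.02], [0.04, 2.7], [-1, 4.14], [0.28, 2.66], [-3.11, 3.11]. Speed limits (rad/s): [2.57, 2.57, 3.14, 3.14, 3.14, 3.14].

### API

Orientations are given as [roll, pitch, yaw] about the fixed x, y, z axes, in that order (R = Rz(yaw) Ry(pitch) Rx(roll)).
In Python, from cell import observe, read_camera, get_calibration, hand_in, search_frame gives the robot as it stands.
- The arm moves only by the tool step_arm, never from a script. Its argument "commands" is a list of rows, each an object with "translation": the shift along the tool's x, y, z in mm, a list of three; "roll": the turn about the tool's z in rad. In form: [{"translation": [x, y, z], "roll": roll}, ...]. A call has 1 to 20 rows; each row shifts and turns the commanded pose from where the row before left it, along the tool's axes as they then stand; what a row does not reach is not made up. A row lasts 1/12 s, in which the tool goes at most 41.7 mm and 7.16 degrees, less where a joint would pass 70% of its speed; a pose out of reach is approached as far as the arm can. A call is refused whole if a number of a shift passes 41.7 or a number of a turn 0.125, either way. A call with a gripper value outside its range is refused whole. "fingers" is the opening, from 0 (shut) to 1 (fully open), set as the call begins (left out, the last holds). The fingers move at their own pace and stop on an object; "grip_force" is the grip in N (left out, the last holds). Time passes only in rows, so rows that do not move let the fingers close. It gives the time, the measured TCP pose, the force, the opening and the grip force at its end, in the units of the state.
- observe(): the state, without advancing time (a new reading comes with each control period).
- read_camera(name): name is "scene" or "top" or "wrist"; returns the picture (480x640x3 uint8, red, green, blue); there is no depth.
- get_calibration(name): a dict with "camera_matrix" (3x3 intrinsics, pixels), "world_from_camera" (4x4, takes a point from camera to world coordinates). Camera axes: x right, y up, looking along -z (the intrinsics and any distortion apply to the point x, -y, -z); pixel columns grow to the right and rows downward; lengths in m; the calibration is good to about 2 mm. A picture is of the moment at which its call begins: read the wrist's pose just before it. get_calibration takes no time and is no camera call; for the wrist camera it gives the pose at the moment of the call.
- hand_in(): hands the job in; it is judged then, once.
Trained networks look in the newest picture that a camera, given by its name, has taken for a name from the list of things; names that differ only in an ending like _2 or _b are one class to them, and where a whole thing is asked for, a point or a joint stands for the part that bears it (a point fixed in the world has none). Each returns a list of dicts, best first, with "confidence" (0 to 1); they miss things now and then, are a little off and sometimes report something else, mostly with a low value. They report only what shows in the picture. A call takes as long as a camera call. They do not tell look-alikes from the thing itself.
- search_frame(camera, name): "at" ([x, y, z] in m, in world coordinates, good to about 4 mm: the middle of the surface that is visible of it).
The state is a dict: "time": time; "qpos": joint angles; "qvel": joint speeds; "joint_efforts": joint torques, N m; "tool_pos": TCP position; "tool_rot": TCP orientation; "contact_force": force on the tool from outside, world axes, zero at the start; "torque": the same for the moment, N m; "opening": finger opening in m; "grip_force": force on a finger pad.
Only numpy, scipy, OpenCV 4.12 (cv2) and the standard library are available. Lean on these libraries where they do the work, as an engineer would, in place of code of your own. Each camera call takes 0.05 s, during which the arm holds its last target. There are 200 camera calls.

## Working session

There is one attempt and no reset: what is moved stays moved. The work goes in short steps, Python scripts to look and compute and a tool call to move; the robot and the scene stay as the last step left them, time stands still between calls to the robot, and variables do not carry over. Pictures are saved under pics/ and viewed, at most 10 in all, crops included, and the job is handed in when it is done.

Besides the shell and the picture viewer there is one more tool, called after "Request:" as a command line: name --argument value ..., lists and objects as JSON in quotes. step_arm: Moves the arm, as the interface text tells. Its arguments: {"type":"object","properties":{"commands":{"type":"array"},"fingers":{"type":"number"},"grip_force":{"type":"number"}},"required":["commands"]}

```bash
mkdir -p pics; python3 - <<'E'
from cell import *
import cv2,numpy as np
a=read_camera("scene");
for n in ["offcut","pink_model","stone_model","station"]:
    print("scene",n,[(np.round(d["at"],3).tolist(),round(d["confidence"],2)) for d in search_frame("scene",n)])
b=read_camera("top")
for n in ["offcut","pink_model","stone_model","station"]:
    print("top",n,[(np.round(d["at"],3).tolist(),round(d["confidence"],2)) for d in search_frame("top",n)])
cv2.imwrite("pics/s.png",a[:,:,::-1]);cv2.imwrite("pics/t.png",b[:,:,::-1])
s=observe();print(s)
for n in("scene","top"):print(get_calibration(n))
E
```

```text
scene offcut [([0.668, -0.224, 0.021], 0.97), ([0.564, -0.244, 0.019], 0.7), ([0.58, -0.046, 0.155], 0.65)]
scene pink_model [([0.544, 0.198, 0.154], 0.8)]
scene stone_model [([0.562, 0.071, 0.16], 0.94)]
scene station [([0.626, 0.096, 0.097], 0.59)]
top offcut [([0.658, -0.224, 0.018], 0.96), ([0.566, -0.045, 0.162], 0.77), ([0.552, 0.075, 0.159], 0.7), ([0.552, -0.246, 0.022], 0.62)]
top pink_model [([0.528, 0.197, 0.154], 0.59), ([0.554, 0.07, 0.157], 0.55)]
top stone_model [([0.55, 0.07, 0.159], 0.88), ([0.526, 0.196, 0.152], 0.25)]
top station [([0.602, 0.094, 0.136], 0.76)]
{'time': 0.5, 'qpos': array([-1.35901946e+00,  3.41997827e-01,  1.52416048e+00,  1.47612259e-06,
        1.27537435e+00, -1.45980742e-01]), 'qvel': array([-0.00061535, -0.00128347,  0.0014935 , -0.00020844, -0.0004682 ,
       -0.0005759 ]), 'joint_efforts': array([-1.17899422e-04, -4.30813444e+01, -2.44313049e+01,  7.17787212e-02,
        4.90268483e-02, -2.52870996e-05]), 'tool_pos': array([ 0.1838722 , -0.4917466 ,  0.22672049]), 'tool_rot': array([3.14153309e+00, 7.33012006e-06, 3.57757175e-01]), 'contac
[... 346 characters left out ...]
_from_camera': array([[-0.17677352, -0.73767735,  0.65160053,  1.10886422],
       [ 0.9840905 , -0.12049079,  0.13056745,  0.10590367],
       [-0.01780479,  0.66431476,  0.74724085,  0.72489946],
       [ 0.        ,  0.        ,  0.        ,  1.        ]])}
{'camera_matrix': array([[436.32410449,   0.        , 322.39329369],
       [  0.        , 436.32410449, 232.82606287],
       [  0.        ,   0.        ,   1.        ]]), 'world_from_camera': array([[-0.02108451,  0.98380662, -0.17798869,  0.4403251 ],
       [-0.99974465, -0.02219459, -0.00424776,  0.00666095],
       [-0.00812936,  0.17785368,  0.98402336,  0.80108878],
       [ 0.        ,  0.        ,  0.        ,  1.        ]])}
```

View pics/s.png

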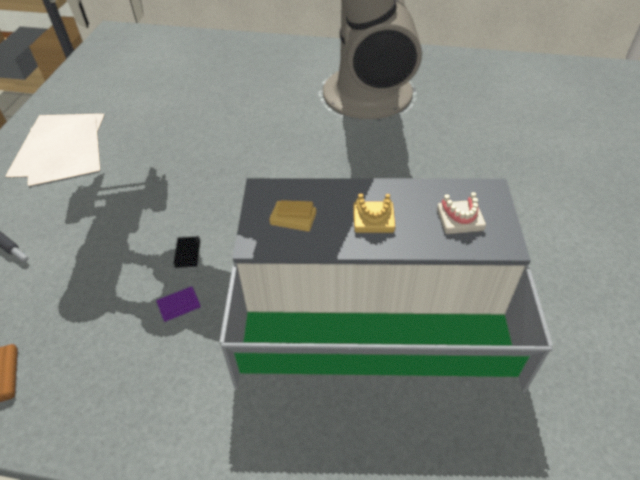

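View pics/t.png

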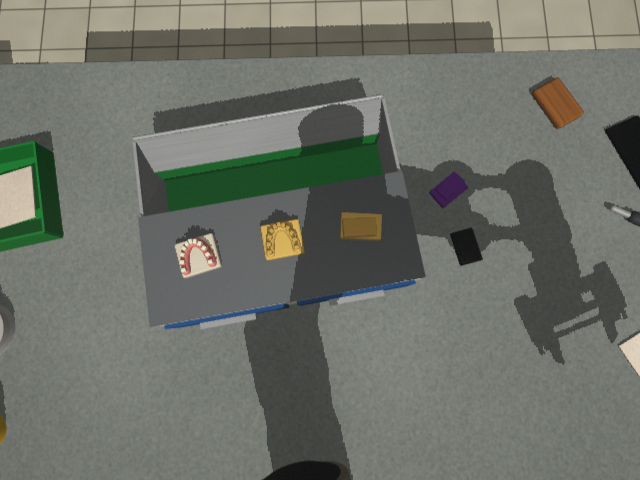

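The pictures show the offcut at the right end of the ledge (top px 361,226; scene px 293,215), with the stone model in the middle (282,240) and the pink model at the left (197,255). In the top view the lip runs from about (140,214) to (402,168). Next I'll compute the geometry.

```bash
cat > h.py <<'E'
import numpy as np,cv2
from cell import *
def ray(cam,px,z):
    c=get_calibration(cam);K=c["camera_matrix"];T=c["world_from_camera"]
    px=np.atleast_2d(px).astype(float)
    d=np.c_[(px[:,0]-K[0,2])/K[0,0],-(px[:,1]-K[1,2])/K[1,1],-np.ones(len(px))]@T[:3,:3].T
    o=T[:3,3]; return o+d*((z-o[2])/d[:,2])[:,None]
E
python3 - <<'E'
from h import *
print("ledge corners lipL lipR nearR nearL\n",ray("top",[(140,214),(402,168),(425,276),(150,326)],.14).round(3))
print("scene lip (R,L as robot) near\n",ray("scene",[(233,260),(529,265),(512,180),(246,179)],.14).round(3))
for cam,f,roi in(("top","t",(325,195,400,255)),("scene","s",(262,190,325,240))):
    im=cv2.imread(f"pics/{f}.png");x0,y0,x1,y1=roi
    h=cv2.cvtColor(im[y0:y1,x0:x1],cv2.COLOR_BGR2HSV)
    m=((h[...,0]>10)&(h[...,0]<32)&(h[...,1]>110)).astype(np.uint8)
    ys,xs=np.nonzero(m);p=np.c_[xs+x0,ys+y0]
    w=ray(cam,p,.154)[:,:2].astype(np.float32)
    r=cv2.minAreaRect(w);print(cam,len(p),p.min(0),p.max(0),r,cv2.boxPoints(r).round(3).tolist())
E
```

```text
ledge corners lipL lipR nearR nearL
 [[ 0.596  0.293  0.14 ]
 [ 0.661 -0.118  0.14 ]
 [ 0.49  -0.144  0.14 ]
 [ 0.425  0.269  0.14 ]]
scene lip (R,L as robot) near
 [[ 0.661 -0.115  0.14 ]
 [ 0.603  0.294  0.14 ]
 [ 0.428  0.28   0.14 ]
 [ 0.493 -0.143  0.14 ]]
top 1082 [340 212] [381 239] ((0.5667432546615601, -0.048613112419843674), (0.06161045655608177, 0.041034333407878876), 85.8875732421875) [[0.5440000295639038, -0.07800000160932541], [0.5849999785423279, -0.08100000023841858], [0.5889999866485596, -0.01899999938905239], [0.5479999780654907, -0.01600000075995922]]
scene 1067 [270 201] [315 230] ((0.5699097514152527, -0.04652557522058487), (0.062350012362003326, 0.057335302233695984), 86.07133483886719) [[0.5389999747276306, -0.07599999755620956], [0.5960000157356262, -0.07999999821186066], [0.6010000109672546, -0.017000000923871994], [0.5429999828338623, -0.013000000268220901]]
```

Request:
step_arm --commands '[{"translation":[0,0,0],"roll":0.106},{"translation":[0,0,0],"roll":0.106},{"translation":[0,0,0],"roll":0.106},{"translation":[0,0,0],"roll":0.106},{"translation":[19,-29,0],"roll":0},{"translation":[19,-29,0],"roll":0},{"translation":[19,-29,0],"roll":0},{"translation":[19,-29,0],"roll":0},{"translation":[19,-29,0],"roll":0},{"translation":[19,-29,0],"roll":0},{"translation":[19,-29,0],"roll":0},{"translation":[19,-29,0],"roll":0},{"translation":[19,-29,0],"roll":0},{"translation":[19,-29,0],"roll":0},{"translation":[19,-29,0],"roll":0},{"translation":[19,-29,0],"roll":0},{"translation":[19,-29,0],"roll":0},{"translation":[19,-29,0],"roll":0},{"translation":[19,-29,0],"roll":0},{"translation":[0,0,0],"roll":0}]' --fingers 0.22

```text
time: 2.17
tool_pos: [0.4997, -0.0722, 0.2267]
tool_rot: [-3.14, -0.002, -0.062]
contact_force: [-0.8, 0.7, -0.1]
opening: 0.0204
grip_force: 0.0
```

```bash
python3 - <<'E'
from h import *
s=observe();print(s["time"],s["tool_pos"],s["tool_rot"],s["opening"])
im=read_camera("wrist");cv2.imwrite("pics/w.png",im[:,:,::-1])
h=cv2.cvtColor(im,cv2.COLOR_RGB2HSV)
m=((h[...,0]>10)&(h[...,0]<32)&(h[...,1]>110)).astype(np.uint8)
n,l,st,ce=cv2.connectedComponentsWithStats(m)
for i in range(1,n):
    if st[i,4]>800:
        ys,xs=np.nonzero(l==i);w=ray("wrist",np.c_[xs,ys],.154)[:,:2].astype(np.float32);r=cv2.minAreaRect(w)
        print(st[i],r,cv2.boxPoints(r).round(3).tolist())
E
```

```text
2.1667 [ 0.49968546 -0.07223565  0.22669056] [-3.13995103e+00 -1.79199615e-03 -6.17860096e-02] 0.02039231511500944
[ 231  127   94   64 5589] ((0.5655564069747925, -0.049879059195518494), (0.06103206425905228, 0.040759745985269547), 86.38472747802734) [[0.5429999828338623, -0.07900000363588333], [0.5839999914169312, -0.0820000022649765], [0.5879999995231628, -0.020999999716877937], [0.546999990940094, -0.017999999225139618]]
[  54  148  113   92 7472] ((0.5483376383781433, 0.07155349105596542), (0.05262573063373566, 0.07413486391305923), 9.333711624145508) [[0.515999972820282, 0.10400000214576721], [0.527999997138977, 0.03099999949336052], [0.5799999833106995, 0.039000000804662704], [0.5680000185966492, 0.1120000034570694]]
[ 150  387  344   16 4042] ((0.3734327554702759, -0.06692355871200562), (0.28775814175605774, 0.015226221643388271), 86.34829711914062) [[0.3569999933242798, -0.20999999344348907], [0.3720000088214874, -0.210999995470047], [0.38999998569488525, 0.07599999755620956], [0.375, 0.07699999958276749]]
```

View pics/w.png

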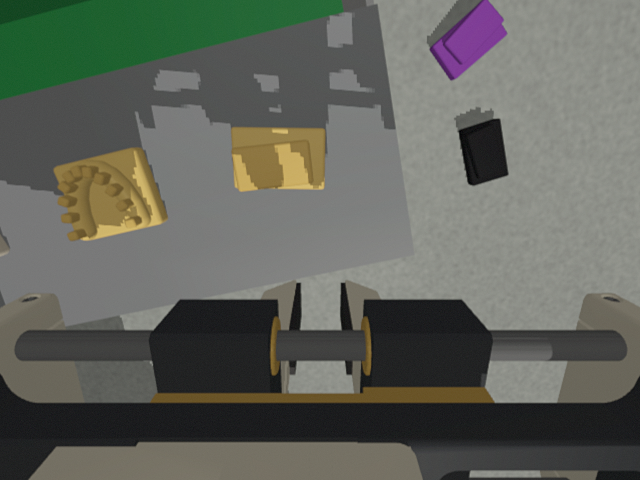

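The wrist view shows the offcut at about px (279,158), its long side square to the tool. Next I move in behind it and lower.

Request:
step_arm --commands '[{"translation":[10,-13,0],"roll":0},{"translation":[10,-13,0],"roll":0},{"translation":[0,0,15],"roll":0},{"translation":[0,0,15],"roll":0},{"translation":[0,0,15],"roll":0},{"translation":[0,0,15],"roll":0},{"translation":[0,0,10],"roll":0},{"translation":[0,0,5],"roll":0},{"translation":[0,0,4],"roll":0},{"translation":[0,0,0],"roll":0},{"translation":[0,0,0],"roll":0}]'

```text
time: 3.13
tool_pos: [0.519, -0.0522, 0.1482]
tool_rot: [3.141, -0.001, -0.066]
contact_force: [-0.0, -0.1, 1.6]
opening: 0.0199
grip_force: 0.0
```

Request:
step_arm --commands '[{"translation":[4,-3,0],"roll":0},{"translation":[4,-3,0],"roll":0},{"translation":[4,0,0],"roll":0},{"translation":[4,0,0],"roll":0},{"translation":[4,0,0],"roll":0},{"translation":[4,0,0],"roll":0},{"translation":[4,0,0],"roll":-0.02},{"translation":[4,0,0],"roll":-0.02},{"translation":[4,0,0],"roll":-0.02},{"translation":[4,0,0],"roll":-0.02},{"translation":[4,0,0],"roll":-0.02},{"translation":[4,0,0],"roll":-0.02},{"translation":[4,0,0],"roll":-0.02},{"translation":[4,0,0],"roll":-0.02},{"translation":[4,0,0],"roll":-0.02},{"translation":[4,0,0],"roll":-0.02},{"translation":[4,0,0],"roll":-0.02},{"translation":[0,0,0],"roll":0}]'

```text
time: 4.63
tool_pos: [0.5877, -0.046, 0.1477]
tool_rot: [3.141, -0.001, 0.156]
contact_force: [-0.7, 0.1, 0.5]
opening: 0.0201
grip_force: 0.0
```

```bash
python3 - <<'E'
from h import *
s=observe();print(s["time"],s["tool_pos"],s["tool_rot"],s["contact_force"])
im=read_camera("wrist");cv2.imwrite("pics/w2.png",im[:,:,::-1])
p=s["tool_pos"][:2]-[.629,.088];print("station tcp",p@[.988,.155],p@[-.155,.988])
E
```

```text
4.6333 [ 0.58774002 -0.04595784  0.14767693] [ 3.14139200e+00 -6.32791593e-04  1.55517419e-01] [-0.65965234  0.09399337  0.52232198]
station tcp -0.06152832317921492 -0.12595505435145993
```

View pics/w2.png

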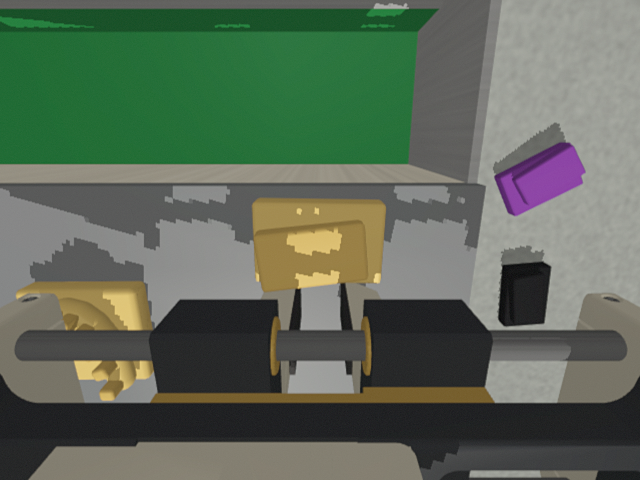

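The offcut is now square to the lip (edge at row 185, offcut at px 253–385 × 198–290). I'll keep pushing.

Request:
step_arm --commands '[{"translation":[4,0,0],"roll":0},{"translation":[4,0,0],"roll":0},{"translation":[4,0,0],"roll":0},{"translation":[4,0,0],"roll":0},{"translation":[4,0,0],"roll":0},{"translation":[4,0,0],"roll":0},{"translation":[4,0,0],"roll":0},{"translation":[4,0,0],"roll":0},{"translation":[4,0,0],"roll":0},{"translation":[4,0,0],"roll":0},{"translation":[4,0,0],"roll":0},{"translation":[4,0,0],"roll":0},{"translation":[4,0,0],"roll":0},{"translation":[4,0,0],"roll":0},{"translation":[4,0,0],"roll":0},{"translation":[4,0,0],"roll":0},{"translation":[0,0,0],"roll":0},{"translation":[0,0,0],"roll":0}]'

```text
time: 6.18
tool_pos: [0.6503, -0.0362, 0.1476]
tool_rot: [3.142, 0.0, 0.154]
contact_force: [-0.3, -0.0, -0.2]
opening: 0.0207
grip_force: 0.0
```

Request:
step_arm --commands '[{"translation":[0,0,-15],"roll":0},{"translation":[0,0,-25],"roll":0},{"translation":[0,0,-25],"roll":0},{"translation":[-20,0,-15],"roll":0},{"translation":[-25,0,0],"roll":0},{"translation":[-25,0,0],"roll":0},{"translation":[-25,0,0],"roll":0},{"translation":[0,0,0],"roll":0},{"translation":[0,0,0],"roll":0},{"translation":[0,0,0],"roll":0}]'

```text
time: 7.02
tool_pos: [0.557, -0.051, 0.2282]
tool_rot: [3.141, -0.001, 0.154]
contact_force: [-0.1, -1.0, 0.4]
opening: 0.0202
grip_force: 0.0
```

```bash
python3 - <<'E'
from h import *
a=read_camera("scene")
for n in ["offcut","pink_model","stone_model"]:
    print("scene",n,[(np.round(d["at"],3).tolist(),round(d["confidence"],2)) for d in search_frame("scene",n)])
cv2.imwrite("pics/s2.png",a[:,:,::-1]);print(observe()["tool_pos"],observe()["contact_force"])
E
```

```text
scene offcut [([0.66, -0.22, 0.019], 0.96), ([0.696, -0.022, 0.03], 0.89), ([0.567, -0.245, 0.018], 0.61)]
scene pink_model [([0.546, 0.199, 0.153], 0.76)]
scene stone_model [([0.561, 0.073, 0.156], 0.69)]
[ 0.55700256 -0.05071577  0.22739768] [0.01660011 0.56534058 0.82522544]
```

View pics/s2.png

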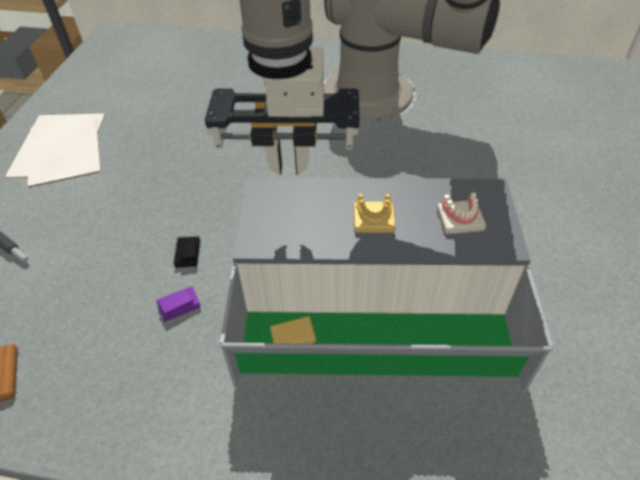

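The offcut lies in the green bin (px 293,332; station x about 0.05), both models are where they started, and the arm is clear.

```bash
python3 -c "
from cell import *
print(hand_in())"
```

```text
the job is handed in; nothing more can be done
None
```

The offcut was pushed off the lip and lies in the bottom of the chute; both models stand where they started, and the job is handed in (the hand-in returned no verdict).

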